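Find the full tea tin by weight

ROBOT

A 7-joint arm with a two-finger parallel gripper is mounted at the origin on a cart in front of the work surface, level with it; the furniture and walls round the work are solid. World frame = base frame: x ahead of the robot, y to its left, z up, the work surface at z = 0. Lengths are in m, angles in rad, forces in N, time in s.
With the tool pointing down it reaches from about 0.425 to 0.925 m from the base axis. Payload 6.8 kg.
Tool frame: the origin (TCP) lies on the centre line of the jaws, within the pads' length; the fingertips stand 14 mm ahead of it and the grasp point (between the pads) lies 5 mm behind it (r.tips_ahead is the distance from the TCP to the fingertips, in m); z points along the fingers, y is the line along which they close (so a half turn about z gives the same grasp; the last joint's range is limited). The gripper opens to 85 mm and grips with 20 to 120 N. Pads are 22 mm wide; open, the fingers measure 114 mm over their backs; the gripper's body (76 mm by 85 mm) begins 54 mm behind the grasp point. The pads swing forward as they close: fully open they stand 13 mm farther back than shut.
Start: joints at [1.053, 0.477, 0.022, 1.555, -0.011, 1.109, -0.083], TCP at [0.269, -0.619, 0.245] pointing down, gripper open.
Joint ranges: [-2.96, 2.96], [-0.34, 2.1], [-1.41, 1.46], [0.24, 2.44], [-1.37, 4.51], [0.17, 1.92], [-2.96, 2.96]. Speed limits (rad/s): [2.39, 2.39, 3.14, 3.14, 3.14, 3.14, 3.14].

INTERFACE

Orientations are given as a rotation vector (axis times angle).
In Python, from bench import r, eyes gives the robot as it stands.
- The arm moves only by the tool step_arm, never from a script. Its argument "rows" is a list of rows, each a list of 6 numbers: the shift along the world's x, y, z in units of 60 cm (1.0 is 60 cm), then the turn, a rotation vector about the world's x, y, z in units of pi rad (1.0 is pi rad). In form: [[x, y, z, rx, ry, rz], ...]. A call has 1 to 5 rows; each row is the pose to reach, as a shift and turn from the pose commanded when the call began, turning the shorter way round; what a row does not reach only later rows make up. A row lasts 1/12 s, in which the tool goes at most 41.7 mm and 7.16 degrees, less where a joint would pass 70% of its speed; a pose out of reach is approached as far as the arm can. A call with a number of a shift or a turn outside -1 to 1 is refused whole. A call with a gripper value outside its range is refused whole. "jaw" is the closure, from 0 (fully open) to 1 (shut), set as the call begins (left out, the last holds). The fingers move at their own pace and stop on an object; "squeeze" is the grip in N (left out, the last holds). Time passes only in rows, so rows that repeat a pose let the fingers close. It gives the time, the measured TCP pose, the force, the opening and the grip force at its end, in the units of the state.
- r.get_obs(): the state, without advancing time (a new reading comes with each control period).
- eyes.grab_frame(name): name is "side" or "top" or "wrist"; returns the picture (480x640x3 uint8, red, green, blue); there is no depth.
- eyes.camera_info(name): a dict with "mtx" (3x3 intrinsics, pixels), "extrinsics" (4x4, takes a point from camera to world coordinates); the wrist camera has in their place "tool_from_camera" (4x4, takes a point from camera to tool coordinates, whose origin is the TCP and whose axes are the flange's). Camera axes: x right, y down, z forward; pixel columns grow to the right and rows downward; lengths in m; the calibration is good to about 2 mm. A picture is of the moment at which its call begins: read the wrist's pose just before it. camera_info takes no time and is no camera call.
- r.hand_in(): hands the job in; it is judged then, once.
The state is a dict: "clock": time; "joints": joint angles; "qvel": joint speeds; "tau": joint torques, N m; "tcp_pos": TCP position; "orientation": TCP orientation; "contact_force": force on the tool from outside, world axes, zero at the start; "moment": the same for the moment, N m; "grip_width": finger opening in m; "gripper_force": force on a finger pad.
Only numpy, scipy, OpenCV 4.12 (cv2) and the standard library are available. Lean on these libraries where they do the work, as an engineer would, in place of code of your own. Each camera call takes 0.05 s, during which the arm holds its last target. There are 200 camera calls.

TASK

Three identical closed tea tins stand on the worktop and only their weight tells which one is full. Lift each one clear of the worktop for a moment to feel its weight, first the left one, then the middle one, then the right one (as the robot sees them), standing each back upright on the worktop near its place; then hold the heaviest up, upright and still, about 15 cm above the worktop, with the other two standing on the worktop. Finish while holding it: do not put it down. Leave the honey jar, the espresso cup and the coffee scoop where they are, and do not tip any tin over.

Things in the scene. Friction and masses are not known exactly. Their poses are not given: they have to be found in the camera images.
- tin_left: Left (largest y) of three identical closed dark blue tea tins: body 68 mm across, 0 to 72 mm up; lid 70 mm across, 72 to 97 mm; round knob 20 mm across, 97 to 110 mm. Lid fixed on: lift by knob or body. Origin: centre of the underside, z up. Weights: one tin, any of the three, 0.65 to 0.75 kg, one 0.4 to 0.45, one 0.24 to 0.26; contents can shift a few mm.
- tin_middle: Middle of three identical closed dark blue tea tins: body 68 mm across, 0 to 72 mm up; lid 70 mm across, 72 to 97 mm; round knob 20 mm across, 97 to 110 mm. Lid fixed on: lift by knob or body. Origin: centre of the underside, z up. Weights: one tin, any of the three, 0.65 to 0.75 kg, one 0.4 to 0.45, one 0.24 to 0.26; contents can shift a few mm.
- tin_right: Right (smallest y) of three identical closed dark blue tea tins: body 68 mm across, 0 to 72 mm up; lid 70 mm across, 72 to 97 mm; round knob 20 mm across, 97 to 110 mm. Lid fixed on: lift by knob or body. Origin: centre of the underside, z up. Weights: one tin, any of the three, 0.65 to 0.75 kg, one 0.4 to 0.45, one 0.24 to 0.26; contents can shift a few mm.
- honey_jar: Bystander: glass honey jar with a grey lid, 60 mm across, 86 mm tall, behind the left tin. Origin: centre of the underside. To be left alone. Above it and to the right hangs a fixed wall cabinet: underside 0.47 m above the worktop, front at x = 0.61, upright bar handles standing out to x = 0.57 near y = -0.26; a wrist swung outwards between tins can hit it.
- espresso_cup: Bystander: white espresso cup, 60 x 84 mm with its handle, 49 mm tall, to the right of the right tin. Origin: centre of the underside. To be left alone.
- coffee_scoop: Bystander: coffee scoop lying flat, 42 x 146 mm, 22 mm tall, to the right of the right tin, nearer the robot than the cup. Origin: centre of the underside. To be left alone.
Not all that is in view belongs to the job. What is shaped like the tin_right but green is not meant. What is shaped like the tin_middle but turquoise is not meant.

How it is judged:
By the outcome, as a careful person would: the job done as asked, in the order asked, and still so for the second after the job is handed in, while the arm keeps its last pose, push and grip.
It also fails if it takes over 72 s, if anything falls off the work surface, if the arm or the gripper's body presses on something with over 40 N, if the wrist force passes 120 N, or if a joint passes its speed limit or range.

## Working session

There is one attempt and no reset: what is moved stays moved. The work goes in short steps, Python scripts to look and compute and a tool call to move; the robot and the scene stay as the last step left them, time stands still between calls to the robot, and variables do not carry over. Pictures are saved under pics/ and viewed, at most 10 in all, crops included, and the job is handed in when it is done.

Besides the shell and the picture viewer there is one more tool, called after "Emit:" by a JSON object that holds its "api" and its "payload". step_arm: Moves the arm, as the interface text tells. Shifts and turns lie within -1 to 1; 1 stands for 60 cm of shift or pi rad of turn. Its arguments: {"type":"object","properties":{"rows":{"type":"array"},"jaw":{"type":"number"},"squeeze":{"type":"number"}},"required":["rows"]}

```bash
mkdir -p pics; python3 - <<'E'
from bench import r, eyes
import cv2
o=r.get_obs();print(o)
for n in("top","side"):
    cv2.imwrite(f"pics/{n}0.png",eyes.grab_frame(n)[:,:,::-1]);print(eyes.camera_info(n))
print(eyes.camera_info("wrist"))
E
```

```text
{'clock': 0.0, 'joints': array([ 1.05289714,  0.47784328,  0.02233797,  1.55643956, -0.01150286,
        1.10931162, -0.083111  ]), 'qvel': array([-0.00086106, -0.00131724, -0.00050464,  0.00105345,  0.00031696,
        0.00279075, -0.00155518]), 'tau': array([-2.95776517e-04, -5.96448827e+01,  1.60740662e+00, -2.81195945e+01,
        1.24166161e-02,  9.27479676e-03,  1.97520370e-05]), 'tcp_pos': array([ 0.26870097, -0.61859517,  0.24430173]), 'orientation': array([-3.07410752e+00, -6.38866606e-01,  8.08175979e-04]), 'contact_force': array([ 0.50994985, -0.55445858,  0.15414102]), 'moment': array([-0.01987665,  0.04113486, -0.00446289]), 'gripper_force': 0.0, 'grip_width': 0.08530555749760586}
{'mtx': array([[552.14979291,   0.        , 321.44087817],
       [  0.        , 552.14979291, 245.00197016],
       [  0.        ,   0.        ,   1.        ]]), 'extrinsics': array([[-0.01397371, -0.98773627,  0.15550498,  0.35340699],
       [-0.9995643 ,  0.01784279,  0.02351277, -0.22944844],
       [-0.02599906, -0.15510867, -0.98755524,  1.21634861],
       [ 0.        ,  0.        ,  0.
[... 273 characters left out ...]
0.31295451,  0.61296131, -0.7254915 ,  0.75882435],
       [ 0.01802917, -0.75989004, -0.64980156,  0.88922385],
       [ 0.        ,  0.        ,  0.        ,  1.        ]])}
{'mtx': array([[355.52074021,   0.        , 318.4280317 ],
       [  0.        , 355.52074021, 231.96995672],
       [  0.        ,   0.        ,   1.        ]]), 'tool_from_camera': array([[ 9.13808709e-04, -9.45932803e-01, -3.24361367e-01,
         8.30273310e-02],
       [ 9.99999582e-01,  8.55188394e-04,  3.23273924e-04,
         2.08257871e-04],
       [-2.84053327e-05, -3.24361527e-01,  9.45933189e-01,
        -1.28411843e-01],
       [ 0.00000000e+00,  0.00000000e+00,  0.00000000e+00,
         1.00000000e+00]])}
```

View pics/top0.png

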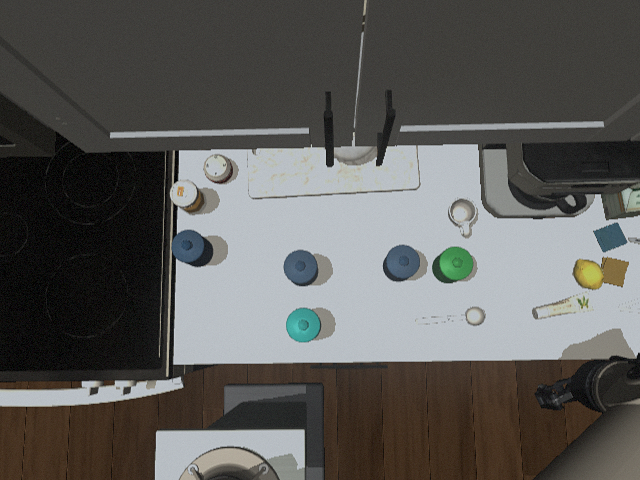

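View pics/side0.png

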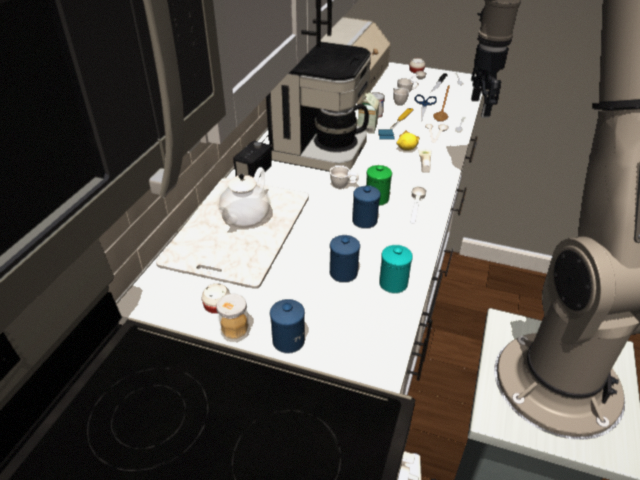

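The top view shows the blue tins at about (191,247), (300,267) and (402,262). The look-alikes are green at (456,263) and turquoise at (303,324). In the top view left in the image is +y, so the blue three are left, middle and right by colour. I'll measure the knob positions and make one enlarged crop to confirm.

```bash
cat > h.py <<'E'
import numpy as np, cv2
from bench import r, eyes
from scipy.spatial.transform import Rotation as R
def cast(n,px,z,T=None):
    i=eyes.camera_info(n);T=i["extrinsics"] if T is None else T
    d=T[:3,:3]@np.linalg.solve(i["mtx"],[px[0],px[1],1]);o=T[:3,3]
    return o+d*(z-o[2])/d[2]
def wristT(o):
    T=np.eye(4);T[:3,:3]=R.from_rotvec(o["orientation"]).as_matrix();T[:3,3]=o["tcp_pos"]
    return T@eyes.camera_info("wrist")["tool_from_camera"]
E
python3 - <<'E'
from h import *
im=cv2.imread("pics/top0.png");hsv=cv2.cvtColor(im,cv2.COLOR_BGR2HSV)
for n,lo,hi in(("blue",(100,60,40),(120,255,255)),("green",(50,100,50),(75,255,255)),("turq",(80,100,60),(96,255,255))):
    m=cv2.inRange(hsv,lo,hi);c,_=cv2.findContours(m,0,2)
    for k in c:
        if cv2.contourArea(k)>400:
            (x,y),rad=cv2.minEnclosingCircle(k);print(n,(x,y),rad,cv2.boundingRect(k),cast("top",(x,y),.09).round(3))
for p in((187,244),(300,266),(402,261),(457,262),(304,324)):print("knob",p,cast("top",p,.11).round(3))
for p in((217,167),(187,195),(462,212)):print("jar/cup",p,cast("top",p,.08).round(3))
o=R.from_rotvec(r.get_obs()["orientation"]).as_matrix();print(o.round(3))
cv2.imwrite("pics/crop.png",cv2.resize(im[150:350,165:485],None,fx=2.5,fy=2.5,interpolation=2))
E
```

```text
blue (300.2682189941406, 266.9834289550781) 16.860809326171875 (284, 251, 33, 33) [ 0.486 -0.158  0.09 ]
blue (400.746826171875, 263.0379638671875) 18.633529663085938 (383, 245, 37, 34) [ 0.49  -0.365  0.09 ]
blue (188.60000610351562, 248.39999389648438) 18.748966217041016 (172, 230, 33, 35) [0.529 0.073 0.09 ]
green (455.16534423828125, 263.8956604003906) 17.279619216918945 (439, 247, 34, 34) [ 0.487 -0.475  0.09 ]
turq (302.65625, 324.8125) 17.037654876708984 (286, 308, 34, 34) [ 0.368 -0.162  0.09 ]
knob (187, 244) [0.535 0.072 0.11 ]
knob (300, 266) [ 0.485 -0.159  0.11 ]
knob (402, 261) [ 0.492 -0.365  0.11 ]
knob (457, 262) [ 0.488 -0.475  0.11 ]
knob (304, 324) [ 0.369 -0.166  0.11 ]
jar/cup (217, 167) [0.706 0.019 0.08 ]
jar/cup (187, 195) [0.645 0.082 0.08 ]
jar/cup (462, 212) [ 0.597 -0.497  0.08 ]
[[ 0.917  0.398 -0.001]
 [ 0.398 -0.917  0.001]
 [-0.    -0.002 -1.   ]]
```

View pics/crop.png

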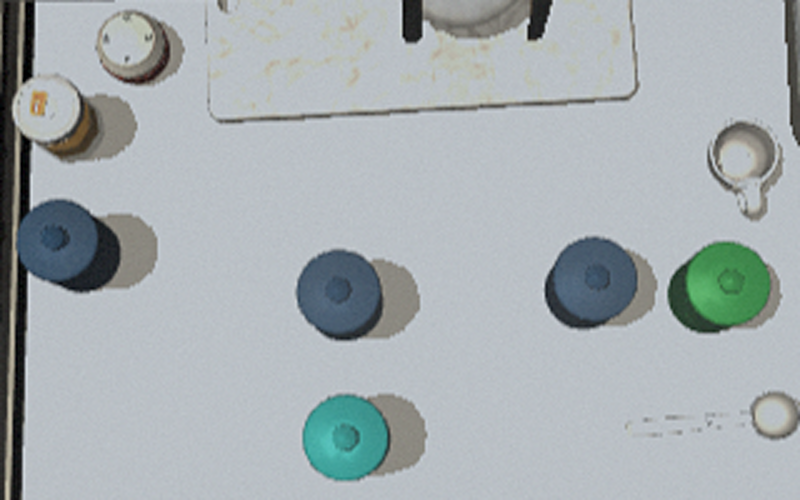

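The crop confirms three dark blue tins with knobs at (55,237), (338,290) and (597,278), and the green and turquoise tins are clearly different. I'm moving to the left tin with the jaws closing along y.

Emit:
{"api": "step_arm", "payload": {"rows": [[0.0176, 0.046, -0.003, 0, 0, -0.0052], [0.0352, 0.092, -0.006, 0, 0, -0.0104], [0.0528, 0.138, -0.009, 0, 0, -0.0156], [0.0704, 0.184, -0.012, 0, 0, -0.0208], [0.088, 0.23, -0.015, 0, 0, -0.026]], "jaw": 0, "squeeze": 50}}

```text
clock: 0.52
tcp_pos: [0.3218, -0.4795, 0.2358]
orientation: [-3.099, -0.511, 0.001]
contact_force: [0.4, 0.3, -0.5]
grip_width: 0.0856
gripper_force: 0.0
```

Emit:
{"api": "step_arm", "payload": {"rows": [[0.0176, 0.046, -0.003, 0, 0, -0.0052], [0.0352, 0.092, -0.006, 0, 0, -0.0104], [0.0528, 0.138, -0.009, 0, 0, -0.0156], [0.0704, 0.184, -0.012, 0, 0, -0.0208], [0.088, 0.23, -0.015, 0, 0, -0.026]]}}

```text
clock: 0.93
tcp_pos: [0.3746, -0.3416, 0.227]
orientation: [-3.118, -0.385, 0.001]
contact_force: [-0.5, -0.5, 0.0]
grip_width: 0.0856
gripper_force: 0.0
```

Emit:
{"api": "step_arm", "payload": {"rows": [[0.0176, 0.046, -0.003, 0, 0, -0.0052], [0.0352, 0.092, -0.006, 0, 0, -0.0104], [0.0528, 0.138, -0.009, 0, 0, -0.0156], [0.0704, 0.184, -0.012, 0, 0, -0.0208], [0.088, 0.23, -0.015, 0, 0, -0.026]]}}

```text
clock: 1.35
tcp_pos: [0.4273, -0.2037, 0.2181]
orientation: [-3.131, -0.257, 0.001]
contact_force: [0.1, -0.5, 0.8]
grip_width: 0.0855
gripper_force: 0.0
```

Emit:
{"api": "step_arm", "payload": {"rows": [[0.0176, 0.046, -0.003, 0, 0, -0.0052], [0.0352, 0.092, -0.006, 0, 0, -0.0104], [0.0528, 0.138, -0.009, 0, 0, -0.0156], [0.0704, 0.184, -0.012, 0, 0, -0.0208], [0.088, 0.23, -0.015, 0, 0, -0.026]]}}

```text
clock: 1.77
tcp_pos: [0.4801, -0.0657, 0.209]
orientation: [3.139, 0.129, -0.001]
contact_force: [-0.7, 0.3, -0.2]
grip_width: 0.0853
gripper_force: 0.0
```

Emit:
{"api": "step_arm", "payload": {"rows": [[0.0176, 0.046, 0, 0, 0, -0.0052], [0.0352, 0.092, 0, 0, 0, -0.0104], [0.0528, 0.138, 0, 0, 0, -0.0156], [0.0704, 0.184, 0, 0, 0, -0.0208], [0.088, 0.22, 0, 0, 0, -0.026]]}}

```text
clock: 2.18
tcp_pos: [0.5329, 0.0674, 0.2091]
orientation: [-3.141, -0.003, 0.001]
contact_force: [0.5, 0.4, 0.0]
grip_width: 0.0854
gripper_force: 0.0
```

```bash
cat >> h.py <<'E'
def look(name,guess):
    """find blue lid + knob in the wrist view"""
    o=r.get_obs();T=wristT(o);im=eyes.grab_frame("wrist")[:,:,::-1].copy();cv2.imwrite(f"pics/{name}.png",im)
    m=cv2.inRange(cv2.cvtColor(im,cv2.COLOR_BGR2HSV),(98,60,30),(122,255,255))
    for k in cv2.findContours(m,0,2)[0]:
        if cv2.contourArea(k)>1500:
            (x,y),rad=cv2.minEnclosingCircle(k);print("blob",round(x),round(y),round(rad),cv2.boundingRect(k))
    i=eyes.camera_info("wrist");p=np.linalg.inv(T)@[*guess,.11,1];q=i["mtx"]@p[:3];print("expected knob px",(q/q[2])[:2])
    print(o["clock"],o["tcp_pos"].round(4),R.from_rotvec(o["orientation"]).as_matrix().round(3)[:,1],o["joints"].round(2),o["contact_force"].round(2))
E
python3 -c "
from h import *
look('w1',(.533,.072))"
```

```text
blob 576 271 71 (509, 216, 131, 108)
blob 307 218 51 (257, 167, 95, 103)
expected knob px [310.99093667 238.94350892]
2.1833 [0.5329 0.0674 0.2091] [ 0.002 -1.    -0.001] [ 0.01  0.31 -0.3   1.91  0.11  0.94 -1.91] [0.52 0.39 0.04]
```

View pics/w1.png

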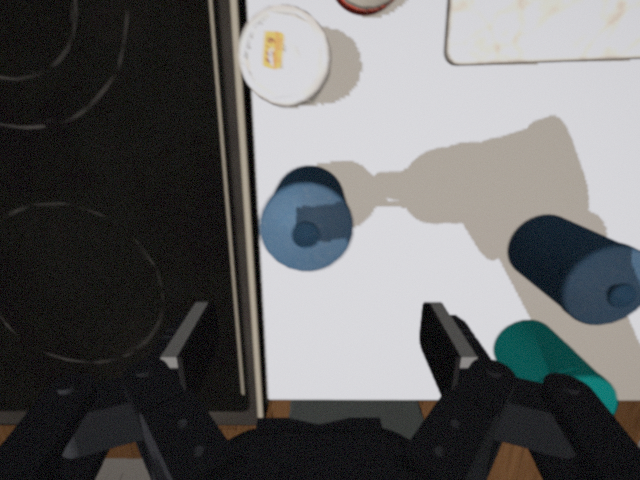

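The wrist view shows the left tin with its lid centred at about (307,226) and its knob at (306,234). The middle tin is partly in view at the right edge.

```bash
python3 -c "
from h import *
T=wristT(r.get_obs());print(cast('wrist',(306,234),.108,T),cast('wrist',(306.5,225.5),.097,T),cast('wrist',(622,295),.108,T))"
```

```text
[0.53774488 0.08077901 0.108     ] [0.54033051 0.08081676 0.097     ] [ 0.49282062 -0.14810628  0.108     ]
```

```bash
python3 -c "
from h import *
look('w2',(.533,.072));look('w3',(.533,.072))
for f in('w1','w2'):
  im=cv2.imread(f'pics/{f}.png');g=cv2.cvtColor(im,cv2.COLOR_BGR2HSV)[:,:,2]
  m=cv2.inRange(cv2.cvtColor(im,cv2.COLOR_BGR2HSV),(98,60,60),(122,255,255))[165:275,240:360]
  k=max(cv2.findContours(m,0,2)[0],key=cv2.contourArea);print(f,cv2.minEnclosingCircle(k),cv2.boundingRect(k))
s=cv2.imread('pics/side0.png');cv2.imwrite('pics/s.png',cv2.resize(s[180:360,230:430],None,fx=3,fy=3))
def ray(n,px,T):
  i=eyes.camera_info(n);return T[:3,3],T[:3,:3]@np.linalg.solve(i['mtx'],[*px,1])
"
```

```text
blob 579 277 71 (515, 219, 125, 109)
blob 315 221 51 (270, 170, 91, 103)
expected knob px [318.75834128 241.61317609]
2.2333 [0.5348 0.0724 0.2094] [ 0.006 -1.    -0.004] [ 0.01  0.31 -0.31  1.9   0.11  0.94 -1.92] [2.48 4.61 0.78]
blob 578 274 71 (513, 219, 127, 108)
blob 312 220 51 (266, 169, 91, 103)
expected knob px [314.89317839 240.29722232]
2.2833 [0.5339 0.0698 0.2093] [ 0.007 -1.    -0.003] [ 0.01  0.31 -0.3   1.9   0.11  0.94 -1.91] [ 0.12  0.65 -0.43]
w1 ((64.55534362792969, 59.94559097290039), 46.947479248046875) (18, 16, 94, 89)
w2 ((74.81156158447266, 61.88650894165039), 46.54492950439453) (30, 20, 90, 88)
```

View pics/s.png

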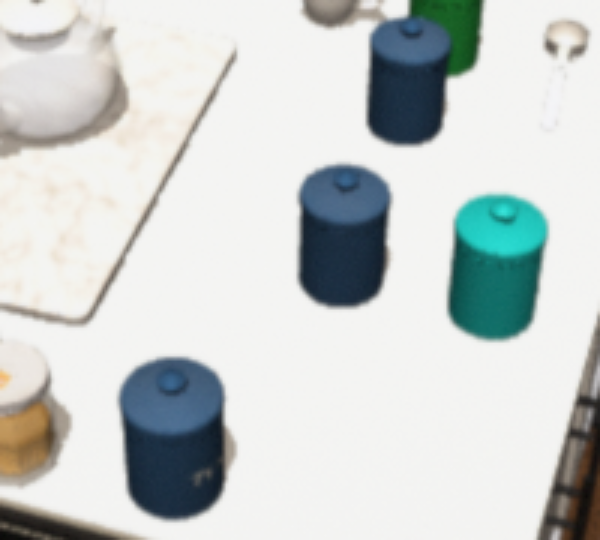

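The side crop shows the tin knobs at (172,381), (346,180) and (411,27), all blue.

```bash
python3 -c "
from h import *
for p in((172,381),(346,180),(411,27)):print(cast('side',(p[0]/3+230,p[1]/3+180),.106))
o=r.get_obs();print(o['clock'],o['tcp_pos'],o['contact_force']);T=wristT(o)
im=cv2.imread('pics/w3.png');m=cv2.inRange(cv2.cvtColor(im,cv2.COLOR_BGR2HSV),(98,60,75),(122,255,255))[165:275,240:360]
k=max(cv2.findContours(m,0,2)[0],key=cv2.contourArea);b=cv2.boundingRect(k);print(b)
print(cast('wrist',(240+b[0]+b[2]/2,165+b[1]+b[3]-45),.097,T))"
```

```text
[0.52991631 0.07802723 0.106     ]
[ 0.4832167  -0.15451716  0.106     ]
[ 0.49050189 -0.3643216   0.106     ]
2.3333 [0.53305025 0.06704767 0.2089398 ] [0.40701024 0.21369632 0.28056173]
(26, 19, 91, 88)
[0.53744545 0.07158139 0.097     ]
```

Emit:
{"api": "step_arm", "payload": {"rows": [[0.001, 0.013, -0.02, 0, 0, 0], [0.002, 0.013, -0.06, 0, 0, 0], [0.002, 0.013, -0.1, 0, 0, 0], [0.002, 0.013, -0.12, 0, 0, 0], [0.002, 0.013, -0.13, 0, 0, 0]]}}

```text
clock: 2.75
tcp_pos: [0.5322, 0.0713, 0.1287]
orientation: [3.14, -0.0, -0.007]
contact_force: [-0.4, -0.3, -0.2]
grip_width: 0.0849
gripper_force: 0.0
```

Emit:
{"api": "step_arm", "payload": {"rows": [[0, 0, -0.03, 0, 0, 0], [0, 0, -0.06, 0, 0, 0], [0, 0, -0.075, 0, 0, 0], [0, 0, -0.083, 0, 0, 0], [0, 0, -0.083, 0, 0, 0]]}}

```text
clock: 3.17
tcp_pos: [0.5338, 0.0723, 0.081]
orientation: [3.141, 0.001, -0.002]
contact_force: [0.1, 0.1, -0.1]
grip_width: 0.0855
gripper_force: 0.0
```

Emit:
{"api": "step_arm", "payload": {"rows": [[0, 0, 0, 0, 0, 0], [0, 0, 0, 0, 0, 0], [0, 0, 0, 0, 0, 0], [0, 0, 0, 0, 0, 0], [0, 0, 0, 0, 0, 0]], "jaw": 1, "squeeze": 50}}

```text
clock: 3.58
tcp_pos: [0.5355, 0.0734, 0.0833]
orientation: [-3.141, -0.002, -0.005]
contact_force: [-0.0, 1.2, 5.7]
grip_width: 0.0658
gripper_force: 54.2
```

Emit:
{"api": "step_arm", "payload": {"rows": [[0, 0, 0, 0, 0, 0], [0, 0, 0, 0, 0, 0], [0, 0, 0, 0, 0, 0]]}}

```text
clock: 3.83
tcp_pos: [0.5355, 0.0734, 0.0833]
orientation: [-3.141, -0.003, -0.005]
contact_force: [-0.4, 1.1, 6.2]
grip_width: 0.0657
gripper_force: 54.2
```

Emit:
{"api": "step_arm", "payload": {"rows": [[0, 0, 0.01, 0, 0, 0], [0, 0, 0.025, 0, 0, 0], [0, 0, 0.045, 0, 0, 0], [0, 0, 0.065, 0, 0, 0], [0, 0, 0.08, 0, 0, 0]]}}

```text
clock: 4.25
tcp_pos: [0.5347, 0.0727, 0.1316]
orientation: [-3.141, -0.002, -0.003]
contact_force: [-0.4, 0.0, -1.8]
grip_width: 0.0656
gripper_force: 56.2
```

Emit:
{"api": "step_arm", "payload": {"rows": [[0, 0, 0, 0, 0, 0], [0, 0, 0, 0, 0, 0], [0, 0, 0, 0, 0, 0], [0, 0, 0, 0, 0, 0], [0, 0, 0, 0, 0, 0]]}}

```text
clock: 4.67
tcp_pos: [0.5337, 0.0726, 0.1289]
orientation: [3.141, 0.002, -0.002]
contact_force: [0.3, 0.2, -2.1]
grip_width: 0.0658
gripper_force: 56.2
```

Emit:
{"api": "step_arm", "payload": {"rows": [[0, 0, 0, 0, 0, 0], [0, 0, 0, 0, 0, 0]]}}

```text
clock: 4.83
tcp_pos: [0.5339, 0.0727, 0.1291]
orientation: [3.141, 0.002, -0.001]
contact_force: [-0.5, 0.0, -2.3]
grip_width: 0.0657
gripper_force: 56.2
```

```bash
python3 -c "
from h import *
cv2.imwrite('pics/s2.png',cv2.resize(eyes.grab_frame('side')[170:370,210:450,::-1],None,fx=2.5,fy=2.5));print(r.get_obs())"
```

```text
{'clock': 4.8833, 'joints': array([-0.01955716,  0.41691715, -0.28668541,  1.96882824,  0.16373282,
        0.77831748, -1.96939301]), 'qvel': array([-3.21627652e-05, -9.73452619e-06,  2.39399962e-04, -1.33898181e-03,
        1.00277831e-03,  2.75501528e-04, -1.81236308e-03]), 'tau': array([ 3.97691969e-03, -5.02880037e+01, -2.32089356e+00, -2.25289357e+01,
        7.99475180e-03,  8.13098915e-03, -1.50846918e-04]), 'tcp_pos': array([0.53400586, 0.07266654, 0.12920107]), 'orientation': array([ 3.14151040e+00,  2.23867205e-03, -8.19692974e-04]), 'contact_force': array([ 0.18055545,  1.12290203, -2.13653035]), 'moment': array([-0.03070993, -0.00469002, -0.02352409]), 'gripper_force': 56.16673723896383, 'grip_width': 0.06523736870753617}
```

View pics/s2.png

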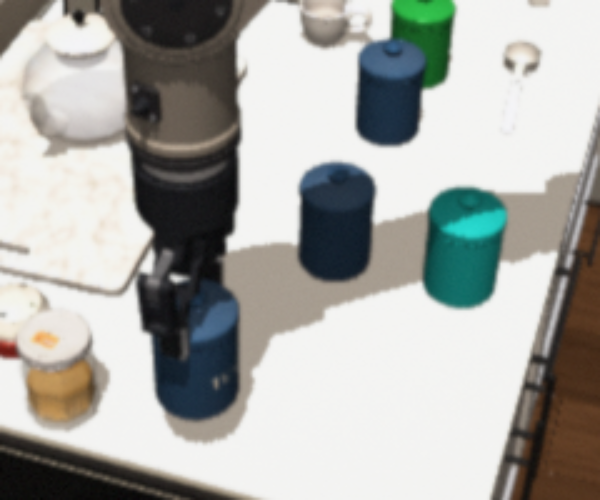

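The left tin is lifted clear and upright, and reads about 2.2 N, so it is the light one. I'm setting it down.

Emit:
{"api": "step_arm", "payload": {"rows": [[0, 0, -0.015, 0, 0, 0], [0, 0, -0.035, 0, 0, 0], [0, 0, -0.055, 0, 0, 0], [0, 0, -0.068, 0, 0, 0], [0, 0, -0.074, 0, 0, 0]]}}

```text
clock: 5.3
tcp_pos: [0.5329, 0.0725, 0.0831]
orientation: [3.141, 0.002, -0.005]
contact_force: [-4.6, 1.5, 24.4]
grip_width: 0.0654
gripper_force: 58.6
```

Emit:
{"api": "step_arm", "payload": {"rows": [[0, 0, -0.002, 0, 0, 0], [0, 0, -0.002, 0, 0, 0], [0, 0, -0.002, 0, 0, 0]]}}

```text
clock: 5.55
tcp_pos: [0.5341, 0.0727, 0.0836]
orientation: [3.142, 0.002, -0.0]
contact_force: [-0.5, 0.2, -2.9]
grip_width: 0.0656
gripper_force: 56.1
```

Emit:
{"api": "step_arm", "payload": {"rows": [[0, 0, 0, 0, 0, 0], [0, 0, 0, 0, 0, 0], [0, 0, 0, 0, 0, 0], [0, 0, 0, 0, 0, 0], [0, 0, 0, 0, 0, 0]], "jaw": 0}}

```text
clock: 5.97
tcp_pos: [0.5343, 0.0727, 0.0841]
orientation: [-3.142, -0.002, -0.001]
contact_force: [0.2, -0.4, 1.1]
grip_width: 0.0852
gripper_force: 0.0
```

Emit:
{"api": "step_arm", "payload": {"rows": [[0, 0, 0, 0, 0, 0], [0, 0, 0, 0, 0, 0], [0, 0, 0, 0, 0, 0]]}}

```text
clock: 6.22
tcp_pos: [0.5342, 0.0727, 0.0839]
orientation: [-3.142, -0.002, -0.0]
contact_force: [-0.0, 0.9, 0.3]
grip_width: 0.0855
gripper_force: 0.0
```

Emit:
{"api": "step_arm", "payload": {"rows": [[0, 0, 0.02, 0, 0, 0], [0, 0, 0.06, 0, 0, 0], [0, 0, 0.11, 0, 0, 0], [0, 0, 0.16, 0, 0, 0], [0, 0, 0.195, 0, 0, 0]]}}

```text
clock: 6.63
tcp_pos: [0.5349, 0.073, 0.2044]
orientation: [-3.141, -0.002, -0.005]
contact_force: [1.0, 0.3, -0.3]
grip_width: 0.0854
gripper_force: 0.0
```

Emit:
{"api": "step_arm", "payload": {"rows": [[-0.006, -0.03, 0, 0, 0, 0], [-0.015, -0.07, 0, 0, 0, 0], [-0.025, -0.115, 0, 0, 0, 0], [-0.035, -0.16, 0, 0, 0, 0], [-0.045, -0.21, 0, 0, 0, 0]]}}

```text
clock: 7.05
tcp_pos: [0.5069, -0.0538, 0.202]
orientation: [-3.141, -0.004, -0.002]
contact_force: [-0.0, 0.2, 0.3]
grip_width: 0.0854
gripper_force: 0.0
```

Emit:
{"api": "step_arm", "payload": {"rows": [[-0.01, -0.05, 0, 0, 0, 0], [-0.019, -0.09, 0, 0, 0, 0], [-0.027, -0.125, 0, 0, 0, 0], [-0.033, -0.155, 0, 0, 0, 0], [-0.037, -0.171, 0, 0, 0, 0]]}}

```text
clock: 7.47
tcp_pos: [0.4843, -0.1585, 0.2018]
orientation: [3.141, -0.003, 0.001]
contact_force: [-0.3, -0.8, 0.5]
grip_width: 0.0851
gripper_force: 0.0
```

Emit:
{"api": "step_arm", "payload": {"rows": [[0, 0, 0, 0, 0, 0], [0, 0, 0, 0, 0, 0], [0, 0, 0, 0, 0, 0], [0, 0, 0, 0, 0, 0], [0, 0, 0, 0, 0, 0]]}}

```text
clock: 7.88
tcp_pos: [0.4853, -0.1546, 0.2009]
orientation: [-3.141, -0.005, -0.0]
contact_force: [-1.0, -0.2, 0.0]
grip_width: 0.085
gripper_force: 0.0
```

```bash
python3 -c "
from h import *
look('w4',(.485,-.156))
cv2.imwrite('pics/w4.png',cv2.resize(cv2.imread('pics/w4.png')[100:340],None,fx=1.25,fy=1.25))"
```

```text
blob 611 218 50 (570, 174, 70, 94)
blob 323 221 53 (277, 168, 95, 107)
blob 1 170 46 (0, 124, 32, 92)
expected knob px [319.77274397 243.80721973]
7.8833 [ 0.4853 -0.1546  0.2009] [ 0.003 -1.    -0.   ] [ 0.36  0.27 -0.2   1.98  0.07  0.9  -1.45] [-0.99 -0.21  0.05]
```

View pics/w4.png

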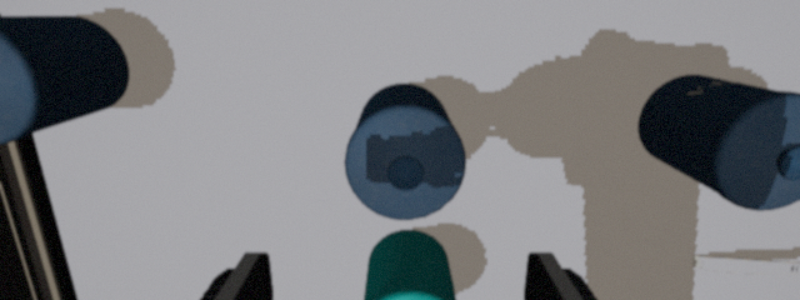

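The middle tin's knob is at about (325,238) in the full image, so the TCP needs a correction of about +3 mm in x and -4 mm in y.

Emit:
{"api": "step_arm", "payload": {"rows": [[0.005, -0.006, -0.02, 0, 0, 0], [0.005, -0.006, -0.06, 0, 0, 0], [0.005, -0.006, -0.1, 0, 0, 0], [0.005, -0.006, -0.125, 0, 0, 0], [0.005, -0.006, -0.135, 0, 0, 0]]}}

```text
clock: 8.35
tcp_pos: [0.4863, -0.1591, 0.1168]
orientation: [-3.14, -0.003, 0.007]
contact_force: [-0.3, 0.8, -0.6]
grip_width: 0.0853
gripper_force: 0.0
```

Emit:
{"api": "step_arm", "payload": {"rows": [[0, 0, -0.02, 0, 0, 0], [0, 0, -0.04, 0, 0, 0], [0, 0, -0.053, 0, 0, 0], [0, 0, -0.061, 0, 0, 0], [0, 0, -0.061, 0, 0, 0]]}}

```text
clock: 8.77
tcp_pos: [0.4876, -0.1594, 0.0825]
orientation: [-3.141, -0.002, 0.002]
contact_force: [0.5, -0.2, -0.5]
grip_width: 0.0855
gripper_force: 0.0
```

Emit:
{"api": "step_arm", "payload": {"rows": [[0, 0, 0, 0, 0, 0], [0, 0, 0, 0, 0, 0], [0, 0, 0, 0, 0, 0], [0, 0, 0, 0, 0, 0], [0, 0, 0, 0, 0, 0]], "jaw": 1}}

```text
clock: 9.18
tcp_pos: [0.4887, -0.1593, 0.0845]
orientation: [3.141, 0.003, 0.003]
contact_force: [-0.5, 2.1, 7.6]
grip_width: 0.0663
gripper_force: 55.0
```

Emit:
{"api": "step_arm", "payload": {"rows": [[0, 0, 0, 0, 0, 0], [0, 0, 0, 0, 0, 0], [0, 0, 0, 0, 0, 0]]}}

```text
clock: 9.43
tcp_pos: [0.4887, -0.1592, 0.0845]
orientation: [3.141, 0.003, 0.003]
contact_force: [-1.5, 1.6, 6.1]
grip_width: 0.0656
gripper_force: 55.0
```

Squeeze raised for the lift in case this one is heavy.

Emit:
{"api": "step_arm", "payload": {"rows": [[0, 0, 0.008, 0, 0, 0], [0, 0, 0.02, 0, 0, 0], [0, 0, 0.04, 0, 0, 0], [0, 0, 0.06, 0, 0, 0], [0, 0, 0.075, 0, 0, 0]], "squeeze": 60}}

```text
clock: 9.85
tcp_pos: [0.4876, -0.1596, 0.1292]
orientation: [3.142, 0.002, -0.0]
contact_force: [0.6, 0.4, -6.6]
grip_width: 0.0649
gripper_force: 68.6
```

Emit:
{"api": "step_arm", "payload": {"rows": [[0, 0, 0.005, 0, 0, 0], [0, 0, 0.005, 0, 0, 0], [0, 0, 0.005, 0, 0, 0], [0, 0, 0.005, 0, 0, 0], [0, 0, 0.005, 0, 0, 0]]}}

```text
clock: 10.27
tcp_pos: [0.4874, -0.1594, 0.1306]
orientation: [-3.141, -0.002, 0.002]
contact_force: [-0.3, -0.0, -6.8]
grip_width: 0.0653
gripper_force: 68.6
```

Emit:
{"api": "step_arm", "payload": {"rows": [[0, 0, 0, 0, 0, 0], [0, 0, 0, 0, 0, 0], [0, 0, 0, 0, 0, 0]]}}

```text
clock: 10.52
tcp_pos: [0.4878, -0.1595, 0.1311]
orientation: [-3.141, -0.002, 0.001]
contact_force: [0.3, -0.1, -7.4]
grip_width: 0.0653
gripper_force: 68.6
```

Emit:
{"api": "step_arm", "payload": {"rows": [[0, 0, 0, 0, 0, 0], [0, 0, 0, 0, 0, 0]]}}

```text
clock: 10.68
tcp_pos: [0.4879, -0.1595, 0.1312]
orientation: [-3.142, -0.002, 0.0]
contact_force: [-0.1, 0.1, -6.3]
grip_width: 0.0651
gripper_force: 68.6
```

The middle tin reads about 6.8 N (0.69 kg), so it is the heavy one. I'm setting it down gently, and the right tin still gets lifted as asked.

Emit:
{"api": "step_arm", "payload": {"rows": [[0, 0, -0.012, 0, 0, 0], [0, 0, -0.03, 0, 0, 0], [0, 0, -0.048, 0, 0, 0], [0, 0, -0.06, 0, 0, 0], [0, 0, -0.066, 0, 0, 0]]}}

```text
clock: 11.1
tcp_pos: [0.4867, -0.1592, 0.0897]
orientation: [-3.141, -0.002, 0.005]
contact_force: [-1.1, 0.2, -7.0]
grip_width: 0.0657
gripper_force: 68.6
```

Emit:
{"api": "step_arm", "payload": {"rows": [[0, 0, -0.003, 0, 0, 0], [0, 0, -0.006, 0, 0, 0], [0, 0, -0.009, 0, 0, 0], [0, 0, -0.011, 0, 0, 0], [0, 0, -0.011, 0, 0, 0]]}}

```text
clock: 11.52
tcp_pos: [0.4881, -0.1596, 0.0851]
orientation: [3.141, 0.002, 0.0]
contact_force: [0.5, 0.2, -6.4]
grip_width: 0.065
gripper_force: 68.6
```

Emit:
{"api": "step_arm", "payload": {"rows": [[0, 0, 0, 0, 0, 0], [0, 0, 0, 0, 0, 0]]}}

```text
clock: 11.68
tcp_pos: [0.4882, -0.1596, 0.0854]
orientation: [3.141, 0.002, 0.001]
contact_force: [0.7, -0.5, -7.3]
grip_width: 0.0653
gripper_force: 68.6
```

Emit:
{"api": "step_arm", "payload": {"rows": [[0, 0, -0.001, 0, 0, 0], [0, 0, -0.002, 0, 0, 0], [0, 0, -0.003, 0, 0, 0], [0, 0, -0.003, 0, 0, 0], [0, 0, -0.003, 0, 0, 0]]}}

```text
clock: 12.1
tcp_pos: [0.4887, -0.1595, 0.0847]
orientation: [3.141, 0.002, 0.003]
contact_force: [-3.4, 1.6, 7.7]
grip_width: 0.0651
gripper_force: 70.1
```

Emit:
{"api": "step_arm", "payload": {"rows": [[0, 0, 0, 0, 0, 0], [0, 0, 0, 0, 0, 0], [0, 0, 0, 0, 0, 0], [0, 0, 0, 0, 0, 0], [0, 0, 0, 0, 0, 0]], "jaw": 0}}

```text
clock: 12.52
tcp_pos: [0.4882, -0.1596, 0.0834]
orientation: [3.141, 0.002, 0.001]
contact_force: [0.1, -0.1, 0.8]
grip_width: 0.0852
gripper_force: 0.0
```

Emit:
{"api": "step_arm", "payload": {"rows": [[0, 0, 0, 0, 0, 0], [0, 0, 0.02, 0, 0, 0], [0, 0, 0.06, 0, 0, 0], [0, 0, 0.1, 0, 0, 0], [0, 0, 0.13, 0, 0, 0]]}}

```text
clock: 12.93
tcp_pos: [0.4883, -0.1595, 0.1628]
orientation: [3.141, 0.002, 0.001]
contact_force: [0.4, -0.3, -0.4]
grip_width: 0.0851
gripper_force: 0.0
```

Emit:
{"api": "step_arm", "payload": {"rows": [[-0.01, -0.025, 0.01, 0, 0, 0], [-0.025, -0.06, 0.01, 0, 0, 0], [-0.04, -0.1, 0.01, 0, 0, 0], [-0.05, -0.14, 0.01, 0, 0, 0], [-0.05, -0.18, 0.01, 0, 0, 0]]}}

```text
clock: 13.35
tcp_pos: [0.4564, -0.2687, 0.1673]
orientation: [3.142, 0.001, -0.002]
contact_force: [0.1, 1.0, -0.6]
grip_width: 0.0853
gripper_force: 0.0
```

Emit:
{"api": "step_arm", "payload": {"rows": [[0.005, -0.04, 0, 0, 0, 0], [0.02, -0.08, 0, 0, 0, 0], [0.035, -0.12, 0, 0, 0, 0], [0.048, -0.15, 0, 0, 0, 0], [0.055, -0.163, 0, 0, 0, 0]]}}

```text
clock: 13.77
tcp_pos: [0.4911, -0.3683, 0.1671]
orientation: [3.14, -0.002, 0.0]
contact_force: [0.1, -0.0, 1.4]
grip_width: 0.0856
gripper_force: 0.0
```

Emit:
{"api": "step_arm", "payload": {"rows": [[0, 0, 0, 0, 0, 0], [0, 0, 0, 0, 0, 0], [0, 0, 0, 0, 0, 0], [0, 0, 0, 0, 0, 0], [0, 0, 0, 0, 0, 0]]}}

```text
clock: 14.18
tcp_pos: [0.4909, -0.3641, 0.1675]
orientation: [-3.141, -0.004, 0.0]
contact_force: [-0.2, -0.6, -0.4]
grip_width: 0.0852
gripper_force: 0.0
```

```bash
python3 -c "
from h import *
look('w5',(.491,-.365))
cv2.imwrite('pics/w5.png',cv2.resize(cv2.imread('pics/w5.png')[100:400],None,fx=1.25,fy=1.25))"
```

```text
blob 26 244 64 (0, 184, 52, 120)
blob 326 234 62 (272, 172, 109, 124)
expected knob px [319.08567073 264.00350666]
14.1833 [ 0.4909 -0.3641  0.1675] [ 0.003 -1.    -0.   ] [ 0.62  0.46 -0.11  1.78  0.06  0.91 -1.09] [-0.17 -0.56 -0.38]
```

View pics/w5.png

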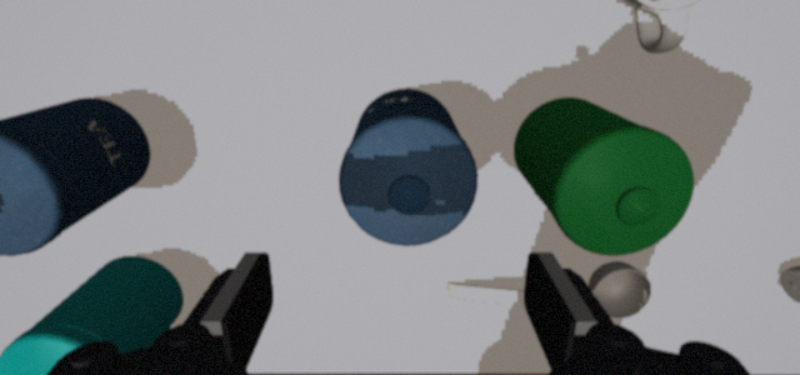

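The right tin's knob is at about (327,254) in the full image, so the correction is about +4 mm in x and -5 mm in y. The green tin is about 11 cm away and the finger backs fit between.

Emit:
{"api": "step_arm", "payload": {"rows": [[0.007, -0.008, -0.01, 0, 0, 0], [0.007, -0.008, -0.03, 0, 0, 0], [0.007, -0.008, -0.05, 0, 0, 0], [0.007, -0.008, -0.07, 0, 0, 0], [0.007, -0.008, -0.085, 0, 0, 0]]}}

```text
clock: 14.65
tcp_pos: [0.4942, -0.3695, 0.1138]
orientation: [-3.14, -0.002, 0.004]
contact_force: [-0.7, -0.2, -1.0]
grip_width: 0.0857
gripper_force: 0.0
```

Emit:
{"api": "step_arm", "payload": {"rows": [[0, 0, -0.015, 0, 0, 0], [0, 0, -0.03, 0, 0, 0], [0, 0, -0.045, 0, 0, 0], [0, 0, -0.055, 0, 0, 0], [0, 0, -0.055, 0, 0, 0]]}}

```text
clock: 15.07
tcp_pos: [0.4944, -0.3696, 0.0817]
orientation: [-3.14, -0.002, 0.003]
contact_force: [0.0, -0.3, 0.4]
grip_width: 0.0854
gripper_force: 0.0
```

Emit:
{"api": "step_arm", "payload": {"rows": [[0, 0, 0, 0, 0, 0], [0, 0, 0, 0, 0, 0], [0, 0, 0, 0, 0, 0], [0, 0, 0, 0, 0, 0], [0, 0, 0, 0, 0, 0]], "jaw": 1, "squeeze": 50}}

```text
clock: 15.48
tcp_pos: [0.4958, -0.3701, 0.0844]
orientation: [3.141, 0.003, 0.002]
contact_force: [-0.8, 2.7, 5.9]
grip_width: 0.066
gripper_force: 56.3
```

Emit:
{"api": "step_arm", "payload": {"rows": [[0, 0, 0, 0, 0, 0], [0, 0, 0, 0, 0, 0], [0, 0, 0, 0, 0, 0]]}}

```text
clock: 15.73
tcp_pos: [0.4958, -0.3701, 0.0844]
orientation: [3.141, 0.002, 0.002]
contact_force: [-1.9, 2.9, 6.2]
grip_width: 0.0651
gripper_force: 56.3
```

Emit:
{"api": "step_arm", "payload": {"rows": [[0, 0, 0.008, 0, 0, 0], [0, 0, 0.02, 0, 0, 0], [0, 0, 0.04, 0, 0, 0], [0, 0, 0.06, 0, 0, 0], [0, 0, 0.075, 0, 0, 0]]}}

```text
clock: 16.15
tcp_pos: [0.4956, -0.3705, 0.1302]
orientation: [3.141, 0.002, 0.002]
contact_force: [0.2, -0.4, -2.8]
grip_width: 0.0655
gripper_force: 56.8
```

Emit:
{"api": "step_arm", "payload": {"rows": [[0, 0, 0.005, 0, 0, 0], [0, 0, 0.005, 0, 0, 0], [0, 0, 0.005, 0, 0, 0], [0, 0, 0.005, 0, 0, 0], [0, 0, 0.005, 0, 0, 0]]}}

```text
clock: 16.57
tcp_pos: [0.4947, -0.3698, 0.1306]
orientation: [-3.141, -0.002, 0.002]
contact_force: [-0.8, 0.1, -4.6]
grip_width: 0.0656
gripper_force: 56.8
```

Emit:
{"api": "step_arm", "payload": {"rows": [[0, 0, 0, 0, 0, 0], [0, 0, 0, 0, 0, 0], [0, 0, 0, 0, 0, 0]]}}

```text
clock: 16.82
tcp_pos: [0.4951, -0.37, 0.131]
orientation: [-3.141, -0.002, 0.001]
contact_force: [0.8, -0.2, -3.5]
grip_width: 0.0658
gripper_force: 56.8
```

Emit:
{"api": "step_arm", "payload": {"rows": [[0, 0, -0.012, 0, 0, 0], [0, 0, -0.03, 0, 0, 0], [0, 0, -0.048, 0, 0, 0], [0, 0, -0.06, 0, 0, 0], [0, 0, -0.066, 0, 0, 0]]}}

```text
clock: 17.23
tcp_pos: [0.4941, -0.3694, 0.0894]
orientation: [-3.14, -0.002, 0.004]
contact_force: [-0.3, 0.5, -4.6]
grip_width: 0.0657
gripper_force: 56.8
```

Emit:
{"api": "step_arm", "payload": {"rows": [[0, 0, -0.003, 0, 0, 0], [0, 0, -0.006, 0, 0, 0], [0, 0, -0.009, 0, 0, 0], [0, 0, -0.011, 0, 0, 0], [0, 0, -0.012, 0, 0, 0]]}}

```text
clock: 17.65
tcp_pos: [0.4953, -0.3702, 0.0847]
orientation: [3.141, 0.002, 0.001]
contact_force: [0.8, 0.6, -4.1]
grip_width: 0.0658
gripper_force: 56.8
```

Emit:
{"api": "step_arm", "payload": {"rows": [[0, 0, -0.001, 0, 0, 0], [0, 0, -0.001, 0, 0, 0], [0, 0, -0.001, 0, 0, 0]]}}

```text
clock: 17.9
tcp_pos: [0.4955, -0.3702, 0.0845]
orientation: [3.141, 0.002, 0.001]
contact_force: [-1.1, 1.5, 0.7]
grip_width: 0.0653
gripper_force: 57.2
```

The right tin reads about 4.1 N, so the middle one is heaviest. I'll release this and return to the middle tin.

Emit:
{"api": "step_arm", "payload": {"rows": [[0, 0, 0, 0, 0, 0], [0, 0, 0, 0, 0, 0], [0, 0, 0, 0, 0, 0], [0, 0, 0, 0, 0, 0], [0, 0, 0, 0, 0, 0]], "jaw": 0}}

```text
clock: 18.32
tcp_pos: [0.4953, -0.3703, 0.0841]
orientation: [3.141, 0.002, 0.001]
contact_force: [1.3, 0.5, -0.2]
grip_width: 0.0854
gripper_force: 0.0
```

Emit:
{"api": "step_arm", "payload": {"rows": [[0, 0, 0, 0, 0, 0], [0, 0, 0.02, 0, 0, 0], [0, 0, 0.06, 0, 0, 0], [0, 0, 0.1, 0, 0, 0], [0, 0, 0.13, 0, 0, 0]]}}

```text
clock: 18.73
tcp_pos: [0.4957, -0.3704, 0.1646]
orientation: [3.141, 0.002, 0.003]
contact_force: [0.4, -1.1, -0.0]
grip_width: 0.0855
gripper_force: 0.0
```

Emit:
{"api": "step_arm", "payload": {"rows": [[-0.01, 0.025, 0.01, 0, 0, 0], [-0.025, 0.06, 0.01, 0, 0, 0], [-0.045, 0.1, 0.01, 0, 0, 0], [-0.06, 0.14, 0.01, 0, 0, 0], [-0.06, 0.18, 0.01, 0, 0, 0]]}}

```text
clock: 19.15
tcp_pos: [0.4571, -0.2617, 0.1687]
orientation: [3.141, -0.001, -0.001]
contact_force: [0.3, -0.5, 0.1]
grip_width: 0.0854
gripper_force: 0.0
```

Emit:
{"api": "step_arm", "payload": {"rows": [[0.005, 0.04, 0, 0, 0, 0], [0.02, 0.08, 0, 0, 0, 0], [0.034, 0.12, 0, 0, 0, 0], [0.043, 0.155, 0, 0, 0, 0], [0.048, 0.171, 0, 0, 0, 0]]}}

```text
clock: 19.57
tcp_pos: [0.489, -0.1563, 0.169]
orientation: [-3.141, -0.008, -0.002]
contact_force: [0.2, 0.6, -0.1]
grip_width: 0.0855
gripper_force: 0.0
```

Emit:
{"api": "step_arm", "payload": {"rows": [[0, 0, 0, 0, 0, 0], [0, 0, 0, 0, 0, 0], [0, 0, 0, 0, 0, 0], [0, 0, 0, 0, 0, 0], [0, 0, 0, 0, 0, 0]]}}

```text
clock: 19.98
tcp_pos: [0.4875, -0.161, 0.1679]
orientation: [3.141, -0.002, -0.0]
contact_force: [0.2, 0.1, 0.2]
grip_width: 0.0854
gripper_force: 0.0
```

```bash
python3 -c "
from h import *
look('w6',(.488,-.1595))"
```

```text
blob 634 240 50 (594, 190, 46, 100)
blob 314 238 62 (261, 176, 108, 124)
expected knob px [314.95616381 263.04894185]
19.9833 [ 0.4875 -0.161   0.1679] [-0.001 -1.     0.   ] [ 0.36  0.32 -0.19  2.    0.08  0.83 -1.45] [0.16 0.11 0.17]
```

Emit:
{"api": "step_arm", "payload": {"rows": [[0.001, 0.002, -0.01, 0, 0, 0], [0.001, 0.002, -0.03, 0, 0, 0], [0.001, 0.002, -0.05, 0, 0, 0], [0.001, 0.002, -0.07, 0, 0, 0], [0.001, 0.002, -0.085, 0, 0, 0]]}}

```text
clock: 20.45
tcp_pos: [0.488, -0.1584, 0.1156]
orientation: [-3.141, -0.002, 0.002]
contact_force: [-0.4, 0.5, -0.2]
grip_width: 0.0856
gripper_force: 0.0
```

Emit:
{"api": "step_arm", "payload": {"rows": [[0, 0, -0.015, 0, 0, 0], [0, 0, -0.03, 0, 0, 0], [0, 0, -0.045, 0, 0, 0], [0, 0, -0.055, 0, 0, 0], [0, 0, -0.055, 0, 0, 0]]}}

```text
clock: 20.87
tcp_pos: [0.4878, -0.1581, 0.0825]
orientation: [-3.141, -0.002, 0.003]
contact_force: [-1.1, -0.0, 0.0]
grip_width: 0.0855
gripper_force: 0.0
```

Emit:
{"api": "step_arm", "payload": {"rows": [[0, 0, 0, 0, 0, 0], [0, 0, 0, 0, 0, 0], [0, 0, 0, 0, 0, 0], [0, 0, 0, 0, 0, 0], [0, 0, 0, 0, 0, 0]], "jaw": 1, "squeeze": 60}}

```text
clock: 21.28
tcp_pos: [0.4889, -0.1585, 0.0848]
orientation: [3.141, 0.002, 0.001]
contact_force: [-1.8, 0.1, 5.8]
grip_width: 0.0655
gripper_force: 66.3
```

Emit:
{"api": "step_arm", "payload": {"rows": [[0, 0, 0, 0, 0, 0], [0, 0, 0, 0, 0, 0], [0, 0, 0, 0, 0, 0]]}}

```text
clock: 21.53
tcp_pos: [0.4889, -0.1585, 0.0848]
orientation: [3.141, 0.002, 0.002]
contact_force: [-2.2, -0.3, 5.2]
grip_width: 0.0653
gripper_force: 66.3
```

Emit:
{"api": "step_arm", "payload": {"rows": [[0, 0, 0.008, 0, 0, 0], [0, 0, 0.02, 0, 0, 0], [0, 0, 0.04, 0, 0, 0], [0, 0, 0.065, 0, 0, 0], [0, 0, 0.09, 0, 0, 0]]}}

```text
clock: 21.95
tcp_pos: [0.4876, -0.1581, 0.1382]
orientation: [-3.141, -0.002, 0.003]
contact_force: [-0.1, -0.7, -6.4]
grip_width: 0.0651
gripper_force: 69.0
```

Emit:
{"api": "step_arm", "payload": {"rows": [[0, 0, 0.025, 0, 0, 0], [0, 0, 0.05, 0, 0, 0], [0, 0, 0.075, 0, 0, 0], [0, 0, 0.1, 0, 0, 0], [0, 0, 0.12, 0, 0, 0]]}}

```text
clock: 22.37
tcp_pos: [0.4881, -0.1582, 0.2109]
orientation: [-3.142, -0.002, 0.0]
contact_force: [0.6, -0.2, -6.7]
grip_width: 0.0651
gripper_force: 69.0
```

Emit:
{"api": "step_arm", "payload": {"rows": [[0, 0, 0.015, 0, 0, 0], [0, 0, 0.027, 0, 0, 0], [0, 0, 0.036, 0, 0, 0], [0, 0, 0.042, 0, 0, 0], [0, 0, 0.045, 0, 0, 0]]}}

```text
clock: 22.78
tcp_pos: [0.4884, -0.1583, 0.237]
orientation: [-3.142, -0.002, 0.0]
contact_force: [0.2, 0.2, -6.8]
grip_width: 0.0652
gripper_force: 69.0
```

Emit:
{"api": "step_arm", "payload": {"rows": [[0, 0, 0, 0, 0, 0], [0, 0, 0, 0, 0, 0], [0, 0, 0, 0, 0, 0], [0, 0, 0, 0, 0, 0], [0, 0, 0, 0, 0, 0]]}}

```text
clock: 23.2
tcp_pos: [0.4884, -0.1583, 0.2366]
orientation: [-3.141, -0.002, 0.001]
contact_force: [-0.4, -0.1, -6.6]
grip_width: 0.0654
gripper_force: 69.0
```

Emit:
{"api": "step_arm", "payload": {"rows": [[0, 0, 0, 0, 0, 0], [0, 0, 0, 0, 0, 0], [0, 0, 0, 0, 0, 0], [0, 0, 0, 0, 0, 0], [0, 0, 0, 0, 0, 0]]}}

```text
clock: 23.62
tcp_pos: [0.4886, -0.1583, 0.2369]
orientation: [3.142, 0.002, 0.0]
contact_force: [-0.6, -0.4, -6.4]
grip_width: 0.0648
gripper_force: 69.0
```

```bash
python3 -c "
from h import *
cv2.imwrite('pics/s3.png',eyes.grab_frame('side')[:,:,::-1])"
```

```text
(no output)
```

View pics/s3.png

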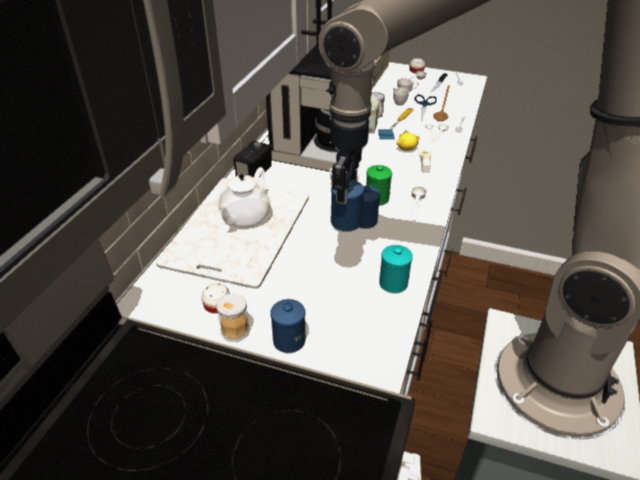

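The middle tin is held upright at about (348,205), 15 cm up. The left tin (288,325) and right tin (368,208) are standing, and the bystanders are where they were.

```bash
python3 -c "
from bench import r
print(r.hand_in())"
```

```text
the job is handed in; nothing more can be done
None
```

I lifted all three tins in order (left about 0.23 kg, middle about 0.69 kg, right about 0.42 kg) and handed in at about 24 s, with the middle tin, the heaviest, held upright and still about 15 cm up and the other two standing on the worktop.

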